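# Stopper the flasks, load the shaker and start it

### The arm

A 6-joint arm with a two-finger parallel gripper is mounted at the origin on a cart in front of the work surface, level with it; the furniture and walls round the work are solid. World frame = base frame: x ahead of the robot, y to its left, z up, the work surface at z = 0. Lengths are in m, angles in rad, forces in N, time in s.
With the tool pointing down it reaches from about 0.4 to 0.825 m from the base axis. Payload 7 kg.
Tool frame: the origin (TCP) lies at the very end of the fingers, on their centre line; the grasp point (between the pads) lies 19 mm behind it; z points along the fingers, y is the direction in which the jaws open and shut (so a half turn about z gives the same grasp; the last joint's range is limited). The gripper opens to 85 mm and grips with 20 to 120 N. Pads are 22 mm wide; open, the fingers measure 114 mm over their backs; the gripper's body (76 mm by 85 mm) begins 54 mm behind the grasp point. The pads swing forward as they close: fully open they stand 13 mm farther back than shut.
Start: joints at [-1.032, 0.359, 0.012, 0, -1.224, -0.288], TCP at [0.167, -0.654, 0.231] pointing down, gripper open.
Joint ranges: [-3.07, 3.07], [-1.43, 2.12], [-1.02, 1.25], [-3.03, 1.67], [-3.05, -0], [-3.03, 3.03]. Speed limits (rad/s): [2.39, 2.39, 3.01, 3.14, 3.14, 3.14].

### API

Orientations are given as a unit quaternion [x, y, z, w].
In Python, from rig import get_obs, grab_frame, get_calibration, sign_off gives the robot as it stands.
- The arm moves only by the tool carry_out, never from a script. Its argument "plan" is a list of rows, each an object of numbers: "x", "y", "z": the shift along the world's x, y, z in units of 30 mm (1.0 is 30 mm); "rx", "ry", "rz": the turn, a rotation vector about the world's x, y, z in units of 10 degrees (1.0 is 10 degrees); "claw": the gripper's target within -1 to 1 (fully open at 1, half-way at 0, shut at -1). A call has exactly 8 rows; each row is the pose to reach, as a shift and turn from the pose commanded when the call began; what a row does not reach only later rows make up. A row lasts 1/8 s, in which the tool goes at most 62.5 mm and 10.7 degrees, less where a joint would pass 70% of its speed; a pose out of reach is approached as far as the arm can. A call with a gripper value outside its range is refused whole. The fingers move at their own pace and stop on an object; "force" is the grip in N (left out, the last holds). Time passes only in rows, so rows that repeat a pose let the fingers close, or fill a call up. It gives the time, the measured TCP pose, the force and the opening at its end, in the units of the state.
- get_obs(): the state, without advancing time (a new reading comes with each control period).
- grab_frame(name): name is "scene" or "side" or "wrist"; returns the picture (420x560x3 uint8, blue, green, red); there is no depth.
- get_calibration(name): a dict with "fx", "fy", "cx", "cy" (pixels), "R" (3x3) and "t" (3): a world point X has camera coordinates R X + t; the wrist camera has in their place "T_tool_cam" (4x4, takes a point from camera to tool coordinates, whose origin is the TCP and whose axes are the flange's). Camera axes: x right, y down, z forward; pixel columns grow to the right and rows downward; lengths in m; the calibration is good to about 2 mm. A picture is of the moment at which its call begins: read the wrist's pose just before it. get_calibration takes no time and is no camera call.
- sign_off(): hands the job in, once; it reports no verdict.
The state is a dict: "t": time; "joint_positions": joint angles; "joint_velocities": joint speeds; "effort": joint torques, N m; "tcp_pos": TCP position; "ee_rot": TCP orientation; "ft_force": force on the tool from outside, world axes, zero at the start; "wrist_torque": the same for the moment, N m; "gripper_width": finger opening in m.
Only numpy, scipy, OpenCV 4.12 (cv2) and the standard library are available. Lean on these libraries where they do the work, as an engineer would, in place of code of your own. Each camera call takes 0.05 s, during which the arm holds its last target. There are 200 camera calls.

### The job

Stand every flask upright on the shaker's rubber deck, each closed with a stopper from the rack that sits fully home in its neck. Only when all of them are loaded, pull the round power knob right up to its stop and let it spring back down, then turn the bar-shaped start knob clockwise all the way to its stop and let it spring back. Leave the shaker running like that, hands off, without disturbing the tape, the jar or the case.

Things in the scene. Friction and masses are not known exactly. Their poses are not given: they have to be found in the camera images.
- deck (a point): Centre of the shaker's flat black rubber deck, 45 mm above the worktop; usable area 146 mm (x) by 268 mm (y) inside an aluminium lip that stands 6 mm above it. The axes are those of the shaker, a fixed white machine 180 mm (x, away from the robot) by 400 mm (y, to the left), turned by a few degrees. The deck is its left part; a taller control pod its right part.
- power_knob (a joint): Round power knob on top of the pod, at the shaker's far side: its lift in m, 0 = down at rest, 0.012 = pulled up to its stop. A spring pulls it down with 3.6 N at rest and 7.2 N at the stop, so it goes back when let go.
- power_grip (a point): Centre of the round head of the power knob, on its axis: head 27 mm in diameter, 26 mm high (13 mm above and below this point), 26 mm above the pod's top when at rest, 45 mm in x and -200 mm in y from the deck's point. Pulls straight up.
- start_knob (a joint): Start knob on top of the pod, at the shaker's near side: its turn in rad, 0 = at rest, 1.2 = turned clockwise (seen from above) to its stop. A spring turns it back when let go; torque 0.04 N m at rest, 0.11 N m at the stop.
- start_grip (a point): Grip point on the start knob's upright axis: a black bar 40 mm long (along this point's x), 11 mm thick (along y), 30 mm high (12 mm above this point, 18 mm below). 26 mm above the pod's top; -45 mm in x, -200 mm in y from the deck's point. At rest the bar lies along the shaker's x; this frame turns with it. Room for fingers all round.
- flask_a_centre (a point): Centre (50 mm above the base, on the axis) of an open translucent white conical flask 100 mm high, 90 g: base 64 mm across, cone from 10 to 64 mm height, then a neck 30 mm in outer diameter up to the rim; grip it there. z is its axis. Two or three of flasks a, b, c are present, at first on the worktop at the robot's right. None when absent or held.
- flask_a_mouth (a point): Centre of this flask's mouth, level with its rim; bore 24 mm, at least 30 mm deep. z is the flask's axis, up.
- flask_b_centre (a point): Centre (50 mm above the base, on the axis) of an open translucent white conical flask 100 mm high, 90 g: base 64 mm across, cone from 10 to 64 mm height, then a neck 30 mm in outer diameter up to the rim; grip it there. z is its axis. Two or three of flasks a, b, c are present, at first on the worktop at the robot's right. None when absent or held.
- flask_b_mouth (a point): Centre of this flask's mouth, level with its rim; bore 24 mm, at least 30 mm deep. z is the flask's axis, up.
- flask_c_centre (a point): Centre (50 mm above the base, on the axis) of an open translucent white conical flask 100 mm high, 90 g: base 64 mm across, cone from 10 to 64 mm height, then a neck 30 mm in outer diameter up to the rim; grip it there. z is its axis. Two or three of flasks a, b, c are present, at first on the worktop at the robot's right. None when absent or held.
- flask_c_mouth (a point): Centre of this flask's mouth, level with its rim; bore 24 mm, at least 30 mm deep. z is the flask's axis, up.
- stopper_0_head (a point): Centre of the head of a black rubber stopper, 20 g; four alike, any fits any flask, spares may stay. Head 28 mm across, 16 mm high (8 mm above and below this point); below it a 25 mm long plug tapers from 21 to 15 mm across. Fully home the head rests on the rim, this point 8 mm above the mouth. It starts upright in the rack, head above the rack's top.
- stopper_1_head (a point): Centre of the head of a black rubber stopper, 20 g; four alike, any fits any flask, spares may stay. Head 28 mm across, 16 mm high (8 mm above and below this point); below it a 25 mm long plug tapers from 21 to 15 mm across. Fully home the head rests on the rim, this point 8 mm above the mouth. It starts upright in the rack, head above the rack's top.
- stopper_2_head (a point): Centre of the head of a black rubber stopper, 20 g; four alike, any fits any flask, spares may stay. Head 28 mm across, 16 mm high (8 mm above and below this point); below it a 25 mm long plug tapers from 21 to 15 mm across. Fully home the head rests on the rim, this point 8 mm above the mouth. It starts upright in the rack, head above the rack's top.
- stopper_3_head (a point): Centre of the head of a black rubber stopper, 20 g; four alike, any fits any flask, spares may stay. Head 28 mm across, 16 mm high (8 mm above and below this point); below it a 25 mm long plug tapers from 21 to 15 mm across. Fully home the head rests on the rim, this point 8 mm above the mouth. It starts upright in the rack, head above the rack's top.
- pod_top (a point): Centre of the flat top of the shaker's control pod, 120 mm above the worktop, 180 mm (x) by 120 mm (y); the two knobs stand on it.
- rack_top (a point): Centre of the top of a fixed white stopper rack 50 mm (x) by 220 mm (y), 32 mm high, in front of the deck; four holes in a row along its y, 55 mm apart, a stopper in each at the start.
- tape: Roll of beige masking tape, 100 mm across, 25 mm high, lying flat; origin at its underside's centre. Bystander.
- jar: Small sample jar with white cap, 46 mm across, 78 mm high; origin at its underside's centre. Bystander.
- case: Flat grey instrument case 100 by 130 mm, 39 mm high; origin at its underside's centre. Bystander.
Not all that is in view belongs to the job. Leave any pink or purple look-alike of the part that bears flask_b_centre alone.

How it is judged:
By the outcome, as a careful person would: the job done as asked, in the order asked, and still so for the second after the job is handed in, with the robot touching nothing.
Of flask_a, flask_b, flask_c only 2 to 3 are there at a start; the rules pass over those that are not, and their reading is None.
At some moment in a run one of flask_a, flask_b, flask_c may be knocked a few centimetres aside while the robot is not near it.
It also fails if it takes over 210 s, if anything falls off the work surface, if the arm or the gripper's body presses on something with over 40 N, if the wrist force passes 120 N, or if a joint passes its speed limit or range.

## Working session

There is one attempt and no reset: what is moved stays moved. The work goes in short steps, Python scripts to look and compute and a tool call to move; the robot and the scene stay as the last step left them, time stands still between calls to the robot, and variables do not carry over. Pictures are saved under pics/ and viewed, about 12 in all and at most 16, crops included, and the job is handed in when it is done.

Besides the shell and the picture viewer there is one more tool, called after ">>>" as name(argument=value, ...) on one line, values as JSON. carry_out: Moves the arm, as the interface text tells. Its arguments: {"type":"object","properties":{"plan":{"type":"array"},"force":{"type":"number"}},"required":["plan"]}

```bash
mkdir -p pics; ls; cat > h.py <<'E'
import numpy as np, cv2
from rig import get_obs, grab_frame, get_calibration, sign_off
from scipy.spatial.transform import Rotation as Ro
def cam(n,o=None):
    c=get_calibration(n)
    K=np.array([[c['fx'],0,c['cx']],[0,c['fy'],c['cy']],[0,0,1]])
    if n=='wrist':
        o=o or get_obs()
        T=np.eye(4);T[:3,:3]=Ro.from_quat(o['ee_rot']).as_matrix();T[:3,3]=o['tcp_pos']
        W=T@np.array(c['T_tool_cam']);R=W[:3,:3].T;t=-R@W[:3,3]
    else: R=np.array(c['R']);t=np.array(c['t'])
    return K,R,t
def ray(C,u,v):
    K,R,t=C;d=R.T@np.linalg.solve(K,[u,v,1.]);return -R.T@t,d
def onz(C,u,v,z):
    o,d=ray(C,u,v);return (o+d*(z-o[2])/d[2]).round(4)
def proj(C,X):
    K,R,t=C;p=K@(R@np.array(X,float)+t);return (p[:2]/p[2]).round(1)
E
python3 - <<'E'
from h import *
o=get_obs();print(o)
for n in ['scene','side','wrist']:
    C=cam(n);i=grab_frame(n);cv2.imwrite(f'pics/{n}0.png',i);print(n,C[0][0,0],(-C[1].T@C[2]).round(3),C[1].round(2).tolist())
E
```

```text
pics
{'t': 0.0, 'joint_positions': array([-1.03189075e+00,  3.59402657e-01,  1.10745630e-02, -3.61383180e-04,
       -1.22409487e+00, -2.88096798e-01]), 'joint_velocities': array([-0.00210964, -0.00022583,  0.00027029, -0.00048958,  0.00012518,
        0.00063817]), 'effort': array([-1.25105820e-03, -5.83319449e+01,  2.93411028e+01,  6.93662658e+00,
       -5.93565172e-03, -8.88549675e-05]), 'tcp_pos': array([ 0.16738695, -0.65342639,  0.23035829]), 'ee_rot': array([-1.25014858e-01,  9.92154522e-01,  8.13037503e-04, -1.71234521e-04]), 'ft_force': array([-0.27169255,  0.09732281,  0.16814739]), 'wrist_torque': array([0.04956963, 0.00433125, 0.00452078]), 'gripper_width': 0.08554048712803762}
scene 456.3372048719215 [-0.378  0.731  0.677] [[-0.62, -0.79, 0.0], [-0.34, 0.26, -0.9], [0.71, -0.56, -0.43]]
side 432.31920694590895 [0.443 1.042 1.055] [[-0.99, -0.12, -0.01], [-0.07, 0.66, -0.75], [0.1, -0.74, -0.67]]
wrist 377.8563326584277 [ 0.103 -0.671  0.374] [[-0.25, 0.97, 0.0], [0.93, 0.24, 0.26], [0.26, 0.07, -0.96]]
```

View pics/scene0.png

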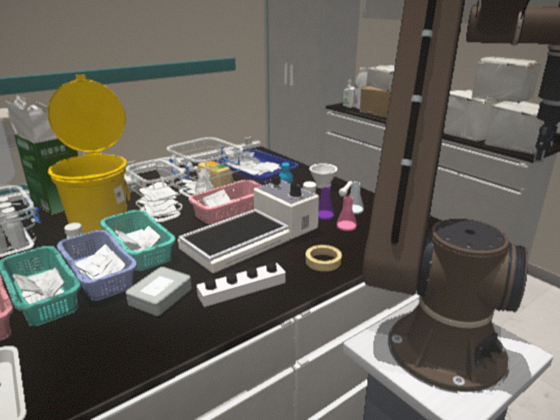

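View pics/side0.png

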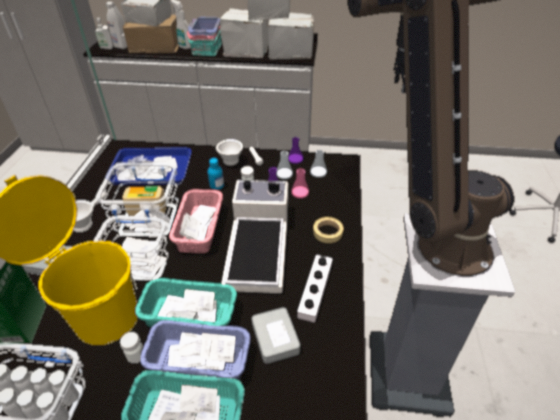

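View pics/wrist0.png

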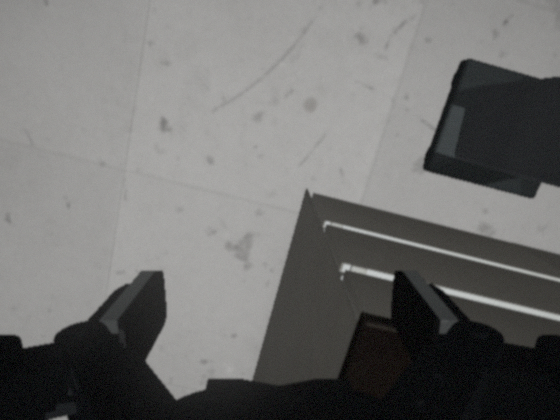

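The scene and side views show the shaker, the rack at about side (315,288), two white flasks at about side (285,163) and (318,163), and pink and purple decoys. I'll zoom in on these.

```bash
python3 - <<'E'
import cv2,numpy as np
a=cv2.imread('pics/side0.png')[130:330,210:350];b=cv2.imread('pics/scene0.png')[160:310,170:380]
a=cv2.resize(a,None,fx=3,fy=3,interpolation=cv2.INTER_CUBIC);b=cv2.resize(b,None,fx=1.8,fy=1.8,interpolation=cv2.INTER_CUBIC)
o=np.zeros((600,800,3),np.uint8);o[:600,:420]=a;o[:270,420:798]=b;cv2.imwrite('pics/z1.png',o)
E
```

```text
(no output)
```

View pics/z1.png

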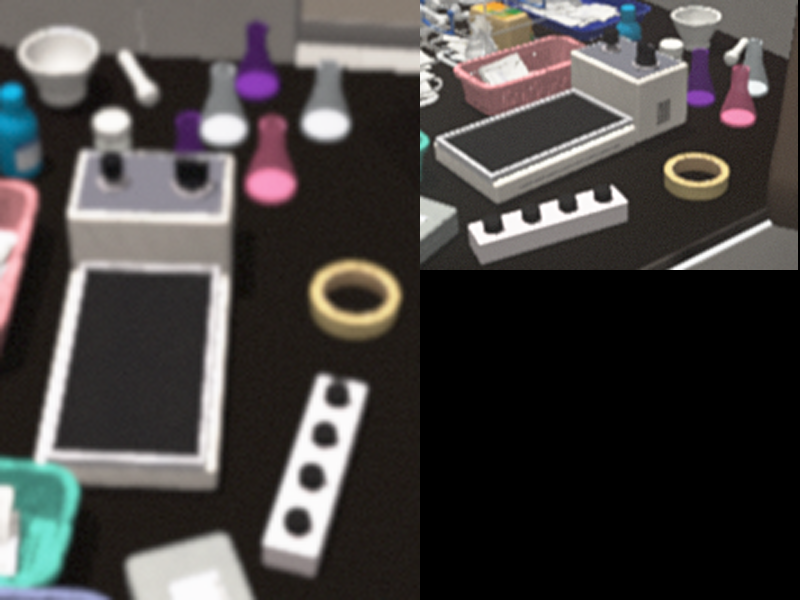

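```bash
python3 - <<'E'
from h import *
C=cam('side')
f=lambda u,v,z:onz(C,210+u/3,130+v/3,z)
for n,u,v,z in [('f1',223,130,.005),('f2',327,125,.005),('pink',270,185,.005),('purp',257,83,.005),('purp2rim',188,117,.1),('f1rim',223,66,.1),('f2rim',328,64,.1),('jar',112,115,.078),
 ('pod',80,153,.12),('pod',235,155,.12),('pod',232,214,.12),('pod',68,213,.12),('deck',85,268,.051),('deck',217,268,.051),('deck',210,455,.051),('deck',53,455,.051),
 ('tape',355,298,.0125),('s0',338,393,.04),('s1',325,433,.04),('s2',312,475,.04),('s3',297,520,.04),('rack',318,376,.032),('rack',366,386,.032),('rack',315,560,.032),('rack',264,548,.032),('kn_start',193,175,.15),('kn_pow',111,165,.15)]: print(n,f(u,v,z))
E
```

```text
f1 [ 0.6056 -0.3413  0.005 ]
f2 [ 0.4679 -0.3675  0.005 ]
pink [ 0.5329 -0.2327  0.005 ]
purp [ 0.5707 -0.4549  0.005 ]
purp2rim [ 0.6368 -0.2379  0.1   ]
f1rim [ 0.6066 -0.3528  0.1   ]
f2rim [ 0.4716 -0.3719  0.1   ]
jar [ 0.7376 -0.2612  0.078 ]
pod [ 0.749  -0.1274  0.12  ]
pod [ 0.5683 -0.1434  0.12  ]
pod [ 0.5603 -0.0383  0.12  ]
pod [ 0.7411 -0.0199  0.12  ]
deck [ 0.7244 -0.0062  0.051 ]
deck [ 0.5756 -0.0229  0.051 ]
deck [0.5509 0.2437 0.051 ]
deck [0.7038 0.2614 0.051 ]
tape [ 0.4178 -0.0315  0.0125]
s0 [0.4304 0.1393 0.04  ]
s1 [0.4407 0.194  0.04  ]
s2 [0.4503 0.248  0.04  ]
s3 [0.461  0.3025 0.04  ]
rack [0.4524 0.1108 0.032 ]
rack [0.4017 0.1191 0.032 ]
rack [0.4414 0.3394 0.032 ]
rack [0.4895 0.3318 0.032 ]
kn_start [ 0.6067 -0.0647  0.15  ]
kn_pow [ 0.7003 -0.0722  0.15  ]
```

Two real flasks are present, f1 at about (0.606,-0.346) and f2 at about (0.469,-0.370). The pink one and the two purple ones are decoys. I'm moving to hover over f2.

>>> carry_out(plan=[{"x": 1.3,"y": 1.2,"claw": 1},{"x": 2.7,"y": 2.5,"rz": -0.3,"claw": 1},{"x": 4.2,"y": 3.9,"rz": -0.5,"claw": 1},{"x": 5.6,"y": 5.3,"rz": -0.84,"claw": 1},{"x": 7.1,"y": 6.7,"rz": -0.84,"claw": 1},{"x": 8.6,"y": 8.1,"rz": -0.84,"claw": 1},{"x": 10.0,"y": 9.4,"rz": -0.84,"claw": 1},{"x": 10.0,"y": 9.4,"rz": -0.84,"claw": 1}])

```text
invalid input
```

```bash
python3 - <<'E'
from h import *
o=get_obs();print(o['t'],o['tcp_pos'],o['ee_rot'],o['joint_positions'].round(2));i=grab_frame('wrist');cv2.imwrite('pics/w1.png',i)
C=cam('wrist',o);print([proj(C,p) for p in [(.47,-.371,.1),(.606,-.35,.1)]])
E
```

```text
0.15 [ 0.16739773 -0.65353906  0.23059157] [-1.25025854e-01  9.92153270e-01  6.33207033e-04 -1.52177397e-04] [-1.03  0.36  0.01 -0.   -1.22 -0.29]
[array([478.9, 553.9]), array([449.3, 644.5])]
```

View pics/w1.png

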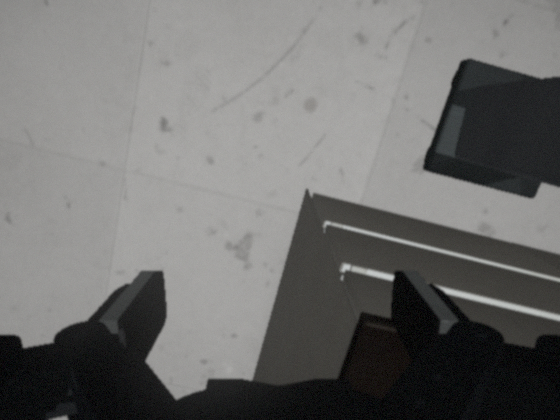

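The view hasn't changed because the call was refused. I'll give every field this time.

>>> carry_out(plan=[{"x": 1.3,"y": 1.2,"z": 0,"rx": 0,"ry": 0,"rz": 0,"claw": 1},{"x": 2.7,"y": 2.5,"z": 0,"rx": 0,"ry": 0,"rz": -0.3,"claw": 1},{"x": 4.2,"y": 3.9,"z": 0,"rx": 0,"ry": 0,"rz": -0.5,"claw": 1},{"x": 5.6,"y": 5.3,"z": 0,"rx": 0,"ry": 0,"rz": -0.84,"claw": 1},{"x": 7.1,"y": 6.7,"z": 0,"rx": 0,"ry": 0,"rz": -0.84,"claw": 1},{"x": 8.6,"y": 8.1,"z": 0,"rx": 0,"ry": 0,"rz": -0.84,"claw": 1},{"x": 10.0,"y": 9.4,"z": 0,"rx": 0,"ry": 0,"rz": -0.84,"claw": 1},{"x": 10.0,"y": 9.4,"z": 0,"rx": 0,"ry": 0,"rz": -0.84,"claw": 1}], force=40)

```text
t: 1.2
tcp_pos: [0.47, -0.3692, 0.231]
ee_rot: [-0.054, 0.999, 0.0, 0.0]
ft_force: [0.3, -0.6, -0.4]
gripper_width: 0.0859
```

```bash
python3 - <<'E'
from h import *
o=get_obs();print(o['t'],o['tcp_pos'],o['ee_rot'],o['joint_positions'].round(2));i=grab_frame('wrist');cv2.imwrite('pics/w2.png',i)
C=cam('wrist',o);print([proj(C,p) for p in [(.47,-.371,.1),(.606,-.35,.1),o['tcp_pos']]])
E
```

```text
1.2 [ 0.47003744 -0.36922744  0.23104176] [-5.43212516e-02  9.98523502e-01  1.30155110e-04  3.34104950e-05] [-0.34  0.23 -0.17 -0.   -1.17 -1.12]
[array([278.1, 200. ]), array([285.5, 358.7]), array([281.9, 275. ])]
```

View pics/w2.png

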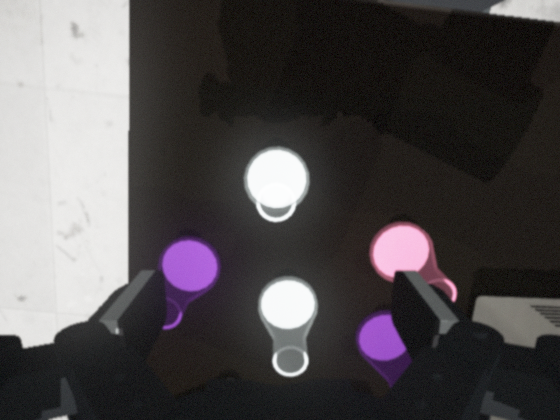

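f2's rim is at (276,203) with its base at (276,178), and f1's rim is at (290,361) with its base at (288,303). The pink and purple flasks stand beside them, and there's no third white flask.

```bash
python3 - <<'E'
from h import *
from h import Ro
o=get_obs();C=cam('wrist')
i=cv2.imread('pics/w2.png');m=(i.min(2)>130).astype('uint8')
n,l,s,c=cv2.connectedComponentsWithStats(m)
for k in range(1,n):
  if s[k,4]>100: print(s[k],c[k].round(1))
for u,v,z in [(276,203,.1),(276.5,178.5,0.005),(290,361,.1),(288,303,.005)]: print(onz(C,u,v,z))
E
```

```text
[    0     0   130   348 41900] [ 62.1 162. ]
[ 489    0   71   22 1196] [528.9   9. ]
[ 245  148   64   74 3486] [276.3 182. ]
[ 373  226   56   51 2157] [400.4 250. ]
[ 259  278   58   63 2497] [287.8 305. ]
[272 346  37  31 414] [290.  362.1]
[ 0.4711 -0.3735  0.1   ]
[ 0.4698 -0.3738  0.005 ]
[ 0.6065 -0.3473  0.1   ]
[ 0.6045 -0.347   0.005 ]
```

>>> carry_out(plan=[{"x": 0,"y": -0.15,"z": -1.0,"rx": 0,"ry": 0,"rz": 0,"claw": 1},{"x": 0,"y": -0.15,"z": -2.5,"rx": 0,"ry": 0,"rz": 0,"claw": 1},{"x": 0,"y": -0.15,"z": -4.0,"rx": 0,"ry": 0,"rz": 0,"claw": 1},{"x": 0,"y": -0.15,"z": -5.0,"rx": 0,"ry": 0,"rz": 0,"claw": 1},{"x": 0,"y": -0.15,"z": -5.4,"rx": 0,"ry": 0,"rz": 0,"claw": 0.2},{"x": 0,"y": -0.15,"z": -5.4,"rx": 0,"ry": 0,"rz": 0,"claw": -1},{"x": 0,"y": -0.15,"z": -5.4,"rx": 0,"ry": 0,"rz": 0,"claw": -1},{"x": 0,"y": -0.15,"z": -5.4,"rx": 0,"ry": 0,"rz": 0,"claw": -1}], force=40)

```text
t: 2.25
tcp_pos: [0.4681, -0.3767, 0.0705]
ee_rot: [-0.052, 0.999, -0.0, 0.001]
ft_force: [0.8, 0.4, -1.4]
gripper_width: 0.0282
```

>>> carry_out(plan=[{"x": 0,"y": 0,"z": 0.6,"rx": 0,"ry": 0,"rz": 0,"claw": -1},{"x": 0,"y": 0,"z": 1.8,"rx": 0,"ry": 0,"rz": 0,"claw": -1},{"x": 0,"y": 0,"z": 3.2,"rx": 0,"ry": 0,"rz": 0,"claw": -1},{"x": 0,"y": 0,"z": 4.6,"rx": 0,"ry": 0,"rz": 0,"claw": -1},{"x": 0,"y": 0.4,"z": 5.8,"rx": 0,"ry": 0,"rz": 0,"claw": -1},{"x": 0.2,"y": 1.4,"z": 6.4,"rx": 0,"ry": 0,"rz": 0,"claw": -1},{"x": 0.5,"y": 2.8,"z": 6.4,"rx": 0,"ry": 0,"rz": 0,"claw": -1},{"x": 0.9,"y": 4.3,"z": 6.4,"rx": 0,"ry": 0,"rz": 0,"claw": -1}])

```text
t: 3.25
tcp_pos: [0.4945, -0.2463, 0.2625]
ee_rot: [-0.052, 0.999, -0.0, 0.001]
ft_force: [1.4, -0.6, -0.9]
gripper_width: 0.0284
```

>>> carry_out(plan=[{"x": 0.5,"y": 1.5,"z": 0,"rx": 0,"ry": 0,"rz": 0,"claw": -1},{"x": 1.0,"y": 3.3,"z": 0,"rx": 0,"ry": 0,"rz": 0,"claw": -1},{"x": 1.6,"y": 5.1,"z": 0,"rx": 0,"ry": 0,"rz": 0,"claw": -1},{"x": 2.2,"y": 6.9,"z": 0,"rx": 0,"ry": 0,"rz": 0,"claw": -1},{"x": 2.8,"y": 8.7,"z": 0,"rx": 0,"ry": 0,"rz": 0,"claw": -1},{"x": 3.4,"y": 10.5,"z": 0,"rx": 0,"ry": 0,"rz": 0,"claw": -1},{"x": 4.0,"y": 12.3,"z": 0,"rx": 0,"ry": 0,"rz": 0,"claw": -1},{"x": 4.4,"y": 13.6,"z": 0,"rx": 0,"ry": 0,"rz": 0,"claw": -1}])

```text
t: 4.25
tcp_pos: [0.6268, 0.1631, 0.2618]
ee_rot: [-0.053, 0.999, 0.0, 0.0]
ft_force: [0.3, 0.3, -1.7]
gripper_width: 0.0283
```

>>> carry_out(plan=[{"x": 0.1,"y": 0.7,"z": -0.3,"rx": 0,"ry": 0,"rz": 0,"claw": -1},{"x": 0.1,"y": 1.0,"z": -1.2,"rx": 0,"ry": 0,"rz": 0,"claw": -1},{"x": 0.1,"y": 1.0,"z": -2.4,"rx": 0,"ry": 0,"rz": 0,"claw": -1},{"x": 0.1,"y": 1.0,"z": -3.6,"rx": 0,"ry": 0,"rz": 0,"claw": -1},{"x": 0.1,"y": 1.0,"z": -4.4,"rx": 0,"ry": 0,"rz": 0,"claw": -1},{"x": 0.1,"y": 1.0,"z": -4.7,"rx": 0,"ry": 0,"rz": 0,"claw": -1},{"x": 0.1,"y": 1.0,"z": -4.87,"rx": 0,"ry": 0,"rz": 0,"claw": -1},{"x": 0.1,"y": 1.0,"z": -4.87,"rx": 0,"ry": 0,"rz": 0,"claw": -1}])

```text
t: 5.25
tcp_pos: [0.63, 0.1908, 0.1162]
ee_rot: [-0.052, 0.999, 0.0, 0.001]
ft_force: [0.6, 0.2, -0.4]
gripper_width: 0.0289
```

>>> carry_out(plan=[{"x": 0,"y": 0,"z": 0,"rx": 0,"ry": 0,"rz": 0,"claw": -0.1},{"x": 0,"y": 0,"z": 0,"rx": 0,"ry": 0,"rz": 0,"claw": 0.2},{"x": 0,"y": 0,"z": 0,"rx": 0,"ry": 0,"rz": 0,"claw": 0.5},{"x": 0,"y": 0,"z": 0.5,"rx": 0,"ry": 0,"rz": 0,"claw": 1},{"x": 0,"y": 0,"z": 1.7,"rx": 0,"ry": 0,"rz": 0,"claw": 1},{"x": 0,"y": 0,"z": 3.0,"rx": 0,"ry": 0,"rz": 0,"claw": 1},{"x": 0,"y": 0,"z": 4.3,"rx": 0,"ry": 0,"rz": 0,"claw": 1},{"x": 0,"y": 0,"z": 5.0,"rx": 0,"ry": 0,"rz": 0,"claw": 1}])

```text
t: 6.25
tcp_pos: [0.6303, 0.1908, 0.2693]
ee_rot: [-0.052, 0.999, 0.001, 0.002]
ft_force: [1.0, 0.7, -0.3]
gripper_width: 0.0855
```

```bash
python3 - <<'E'
from h import *
o=get_obs();print(o['t'],o['tcp_pos'],o['joint_positions'].round(2));i=grab_frame('wrist');cv2.imwrite('pics/w3.png',i)
C=cam('wrist',o);print([proj(C,p) for p in [(.63,.191,.145),(.63,.191,.045)]])
E
```

```text
6.25 [0.63028182 0.19081099 0.26931123] [ 0.59  0.31  0.03  0.   -1.28 -2.06]
[array([280.6, 201.4]), array([280. , 176.8])]
```

View pics/w3.png

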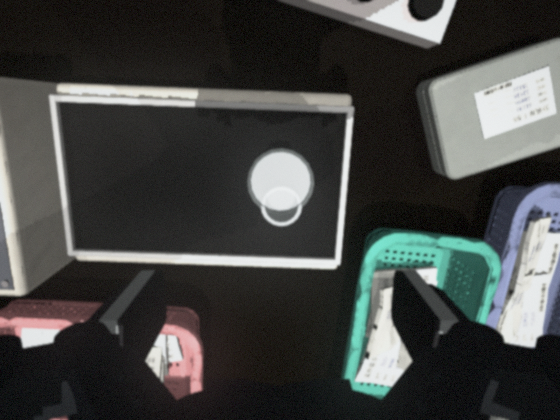

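The flask is standing on the deck, with its rim at (281,206) and base at (281,181). Next is f1.

>>> carry_out(plan=[{"x": 0,"y": -1.2,"z": 0,"rx": 0,"ry": 0,"rz": 0,"claw": 1},{"x": -0.1,"y": -3.0,"z": 0,"rx": 0,"ry": 0,"rz": 0,"claw": 1},{"x": -0.2,"y": -4.9,"z": 0,"rx": 0,"ry": 0,"rz": 0,"claw": 1},{"x": -0.3,"y": -6.8,"z": 0,"rx": 0,"ry": 0,"rz": 0,"claw": 1},{"x": -0.4,"y": -8.7,"z": 0,"rx": 0,"ry": 0,"rz": 0,"claw": 1},{"x": -0.5,"y": -10.6,"z": 0,"rx": 0,"ry": 0,"rz": 0,"claw": 1},{"x": -0.6,"y": -12.5,"z": 0,"rx": 0,"ry": 0,"rz": 0,"claw": 1},{"x": -0.7,"y": -14.4,"z": 0,"rx": 0,"ry": 0,"rz": 0,"claw": 1}])

```text
t: 7.3
tcp_pos: [0.6082, -0.2432, 0.2663]
ee_rot: [-0.052, 0.999, -0.0, 0.001]
ft_force: [2.1, 0.4, 0.0]
gripper_width: 0.0855
```

>>> carry_out(plan=[{"x": 0,"y": -1.5,"z": 0,"rx": 0,"ry": 0,"rz": 0,"claw": 1},{"x": -0.1,"y": -2.8,"z": 0,"rx": 0,"ry": 0,"rz": 0,"claw": 1},{"x": -0.1,"y": -3.5,"z": -0.6,"rx": 0,"ry": 0,"rz": 0,"claw": 1},{"x": -0.1,"y": -3.5,"z": -1.1,"rx": 0,"ry": 0,"rz": 0,"claw": 1},{"x": -0.1,"y": -3.5,"z": -1.1,"rx": 0,"ry": 0,"rz": 0,"claw": 1},{"x": -0.1,"y": -3.5,"z": -1.1,"rx": 0,"ry": 0,"rz": 0,"claw": 1},{"x": -0.1,"y": -3.5,"z": -1.1,"rx": 0,"ry": 0,"rz": 0,"claw": 1},{"x": -0.1,"y": -3.5,"z": -1.1,"rx": 0,"ry": 0,"rz": 0,"claw": 1}])

```text
t: 8.3
tcp_pos: [0.6059, -0.3459, 0.2329]
ee_rot: [-0.052, 0.999, -0.0, 0.0]
ft_force: [0.1, -0.6, -0.3]
gripper_width: 0.0853
```

```bash
cat >> h.py <<'E'
def rings(i,lo=150):
    m=(i.min(2)>lo).astype('uint8');n,l,s,c=cv2.connectedComponentsWithStats(m)
    return [(s[k].tolist(),c[k].round(1).tolist()) for k in range(1,n) if 150<s[k,4]<6000]
E
python3 - <<'E'
from h import *
o=get_obs();print(o['t'],o['tcp_pos'],o['joint_positions'].round(2));i=grab_frame('wrist');cv2.imwrite('pics/w4.png',i)
C=cam('wrist',o);print([proj(C,p) for p in [(.606,-.347,.1),(.605,-.347,.005)]])
for s,c in rings(i): print(s,c,onz(C,*c,.1),onz(C,*c,.005))
E
```

```text
8.3 [ 0.60585176 -0.34594966  0.23293611] [-0.24  0.39  0.07  0.   -1.24 -1.23]
[array([279.1, 199.6]), array([279.2, 176.2])]
[374, 83, 60, 63, 2954] [403.5, 114.1] [ 0.5351 -0.266   0.1   ] [ 0.5334 -0.2357  0.005 ]
[433, 96, 34, 42, 269] [453.7, 116.3] [ 0.5329 -0.2304  0.1   ] [ 0.5304 -0.1879  0.005 ]
[249, 148, 63, 73, 3228] [280.1, 181.2] [ 0.592  -0.3478  0.1   ] [ 0.6099 -0.3456  0.005 ]
[529, 224, 31, 124, 1373] [547.6, 294.6] [ 0.6618 -0.1237  0.1   ] [ 0.7036 -0.0444  0.005 ]
[166, 270, 62, 37, 1063] [198.1, 288.5] [ 0.6858 -0.4041  0.1   ] [ 0.736  -0.4213  0.005 ]
[343, 323, 49, 44, 1708] [367.3, 344.4] [ 0.7225 -0.2605  0.1   ] [ 0.7853 -0.2282  0.005 ]
[159, 370, 59, 30, 1060] [185.1, 381.8] [ 0.7757 -0.411   0.1   ] [ 0.8568 -0.4306  0.005 ]
```

>>> carry_out(plan=[{"x": 0.03,"y": 0,"z": -1.0,"rx": 0,"ry": 0,"rz": 0,"claw": 1},{"x": 0.03,"y": 0,"z": -2.5,"rx": 0,"ry": 0,"rz": 0,"claw": 1},{"x": 0.03,"y": 0,"z": -4.0,"rx": 0,"ry": 0,"rz": 0,"claw": 1},{"x": 0.03,"y": 0,"z": -5.0,"rx": 0,"ry": 0,"rz": 0,"claw": 1},{"x": 0.03,"y": 0,"z": -5.4,"rx": 0,"ry": 0,"rz": 0,"claw": 0.2},{"x": 0.03,"y": 0,"z": -5.4,"rx": 0,"ry": 0,"rz": 0,"claw": -1},{"x": 0.03,"y": 0,"z": -5.4,"rx": 0,"ry": 0,"rz": 0,"claw": -1},{"x": 0.03,"y": 0,"z": -5.4,"rx": 0,"ry": 0,"rz": 0,"claw": -1}])

```text
t: 9.35
tcp_pos: [0.6074, -0.3467, 0.0719]
ee_rot: [-0.052, 0.999, -0.001, 0.001]
ft_force: [-0.4, 0.7, 1.5]
gripper_width: 0.0288
```

>>> carry_out(plan=[{"x": 0,"y": 0,"z": 0.6,"rx": 0,"ry": 0,"rz": 0,"claw": -1},{"x": 0,"y": 0,"z": 1.8,"rx": 0,"ry": 0,"rz": 0,"claw": -1},{"x": 0,"y": 0,"z": 3.2,"rx": 0,"ry": 0,"rz": 0,"claw": -1},{"x": 0,"y": 0,"z": 4.6,"rx": 0,"ry": 0,"rz": 0,"claw": -1},{"x": 0,"y": 0,"z": 5.9,"rx": 0,"ry": 0,"rz": 0,"claw": -1},{"x": 0,"y": 0.5,"z": 6.6,"rx": 0,"ry": 0,"rz": 0,"claw": -1},{"x": 0.1,"y": 1.5,"z": 6.8,"rx": 0,"ry": 0,"rz": 0,"claw": -1},{"x": 0.2,"y": 2.9,"z": 6.8,"rx": 0,"ry": 0,"rz": 0,"claw": -1}])

```text
t: 10.35
tcp_pos: [0.6121, -0.2583, 0.2751]
ee_rot: [-0.051, 0.999, 0.0, 0.0]
ft_force: [0.4, 1.1, -1.1]
gripper_width: 0.0283
```

>>> carry_out(plan=[{"x": 0.1,"y": 1.6,"z": 0,"rx": 0,"ry": 0,"rz": 0,"claw": -1},{"x": 0.3,"y": 3.3,"z": 0,"rx": 0,"ry": 0,"rz": 0,"claw": -1},{"x": 0.5,"y": 5.0,"z": 0,"rx": 0,"ry": 0,"rz": 0,"claw": -1},{"x": 0.7,"y": 6.8,"z": 0,"rx": 0,"ry": 0,"rz": 0,"claw": -1},{"x": 0.9,"y": 8.5,"z": 0,"rx": 0,"ry": 0,"rz": 0,"claw": -1},{"x": 1.0,"y": 10.0,"z": 0,"rx": 0,"ry": 0,"rz": 0,"claw": -1},{"x": 1.0,"y": 11.0,"z": 0,"rx": 0,"ry": 0,"rz": 0,"claw": -1},{"x": 1.0,"y": 11.3,"z": 0,"rx": 0,"ry": 0,"rz": 0,"claw": -1}])

```text
t: 11.35
tcp_pos: [0.6416, 0.082, 0.2742]
ee_rot: [-0.053, 0.999, 0.0, -0.0]
ft_force: [1.0, 0.1, -1.6]
gripper_width: 0.0288
```

>>> carry_out(plan=[{"x": 0,"y": 0,"z": -0.8,"rx": 0,"ry": 0,"rz": 0,"claw": -1},{"x": 0,"y": 0,"z": -2.0,"rx": 0,"ry": 0,"rz": 0,"claw": -1},{"x": 0,"y": 0,"z": -3.2,"rx": 0,"ry": 0,"rz": 0,"claw": -1},{"x": 0,"y": 0,"z": -4.3,"rx": 0,"ry": 0,"rz": 0,"claw": -1},{"x": 0,"y": 0,"z": -4.9,"rx": 0,"ry": 0,"rz": 0,"claw": -1},{"x": 0,"y": 0,"z": -5.2,"rx": 0,"ry": 0,"rz": 0,"claw": -1},{"x": 0,"y": 0,"z": -5.27,"rx": 0,"ry": 0,"rz": 0,"claw": -1},{"x": 0,"y": 0,"z": -5.27,"rx": 0,"ry": 0,"rz": 0,"claw": -1}])

```text
t: 12.35
tcp_pos: [0.643, 0.0798, 0.1171]
ee_rot: [-0.052, 0.999, 0.0, 0.001]
ft_force: [-0.5, -0.4, -0.7]
gripper_width: 0.0287
```

>>> carry_out(plan=[{"x": 0,"y": 0,"z": 0,"rx": 0,"ry": 0,"rz": 0,"claw": -0.1},{"x": 0,"y": 0,"z": 0,"rx": 0,"ry": 0,"rz": 0,"claw": 0.2},{"x": 0,"y": 0,"z": 0,"rx": 0,"ry": 0,"rz": 0,"claw": 0.5},{"x": 0,"y": 0,"z": 0.5,"rx": 0,"ry": 0,"rz": 0,"claw": 0.7},{"x": 0,"y": 0,"z": 1.7,"rx": 0,"ry": 0,"rz": 0,"claw": 0.7},{"x": 0,"y": 0,"z": 3.0,"rx": 0,"ry": 0,"rz": 0,"claw": 1},{"x": 0,"y": 0,"z": 4.3,"rx": 0,"ry": 0,"rz": 0,"claw": 1},{"x": 0,"y": 0,"z": 5.3,"rx": 0,"ry": 0,"rz": 0,"claw": 1}])

```text
t: 13.35
tcp_pos: [0.6427, 0.0796, 0.2785]
ee_rot: [-0.052, 0.999, 0.0, 0.001]
ft_force: [-0.1, -0.1, -0.8]
gripper_width: 0.0852
```

>>> carry_out(plan=[{"x": -0.4,"y": 0.1,"z": 0,"rx": 0,"ry": 0,"rz": 0.9,"claw": 1},{"x": -1.4,"y": 0.4,"z": 0,"rx": 0,"ry": 0,"rz": 1.9,"claw": 1},{"x": -2.6,"y": 0.7,"z": 0,"rx": 0,"ry": 0,"rz": 2.9,"claw": 1},{"x": -3.8,"y": 1.0,"z": 0,"rx": 0,"ry": 0,"rz": 3.9,"claw": 1},{"x": -5.0,"y": 1.4,"z": -0.4,"rx": 0,"ry": 0,"rz": 4.9,"claw": 1},{"x": -6.0,"y": 1.7,"z": -1.4,"rx": 0,"ry": 0,"rz": 5.9,"claw": 1},{"x": -6.8,"y": 2.0,"z": -2.4,"rx": 0,"ry": 0,"rz": 6.8,"claw": 1},{"x": -7.1,"y": 2.0,"z": -3.1,"rx": 0,"ry": 0,"rz": 7.34,"claw": 1}])

```text
t: 14.35
tcp_pos: [0.4282, 0.1399, 0.1824]
ee_rot: [-0.641, 0.768, 0.0, 0.001]
ft_force: [1.0, 0.0, -0.3]
gripper_width: 0.0855
```

>>> carry_out(plan=[{"x": 0,"y": 0,"z": 0,"rx": 0,"ry": 0,"rz": 0,"claw": 1},{"x": 0,"y": 0,"z": 0,"rx": 0,"ry": 0,"rz": 0,"claw": 1},{"x": 0,"y": 0,"z": 0,"rx": 0,"ry": 0,"rz": 0,"claw": 1},{"x": 0,"y": 0,"z": 0,"rx": 0,"ry": 0,"rz": 0,"claw": 1},{"x": 0,"y": 0,"z": 0,"rx": 0,"ry": 0,"rz": 0,"claw": 1},{"x": 0,"y": 0,"z": 0,"rx": 0,"ry": 0,"rz": 0,"claw": 1},{"x": 0,"y": 0,"z": 0,"rx": 0,"ry": 0,"rz": 0,"claw": 1},{"x": 0,"y": 0,"z": 0,"rx": 0,"ry": 0,"rz": 0,"claw": 1}])

```text
t: 15.35
tcp_pos: [0.4294, 0.1396, 0.1821]
ee_rot: [-0.639, 0.77, -0.0, -0.0]
ft_force: [-0.6, 0.7, -0.5]
gripper_width: 0.0854
```

```bash
python3 - <<'E'
from h import *
o=get_obs();print(o['t'],o['tcp_pos'],o['ee_rot'],o['joint_positions'].round(2));i=grab_frame('wrist');cv2.imwrite('pics/w5.png',i)
C=cam('wrist',o);print([proj(C,p) for p in [(.4304,.1393,.048),(.4407,.194,.048),(.6435,.079,.145),(.63,.191,.145)]])
E
```

```text
15.35 [0.42939172 0.1396328  0.18209274] [-6.38577875e-01  7.69557207e-01 -2.43058473e-05 -4.04724485e-05] [ 0.75  0.03 -0.53  0.   -1.01 -0.94]
[array([278.6, 201.8]), array([278.6, 269.9]), array([-167.8,  209.4]), array([-49.2, 392.1])]
```

View pics/w5.png

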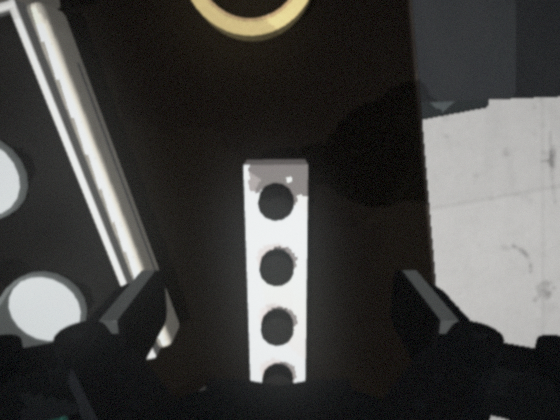

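Stopper s0 is centred at (276,201), about 2 mm further in +x than I predicted. I'm going down to grasp it.

>>> carry_out(plan=[{"x": 0.07,"y": 0,"z": -1.0,"rx": 0,"ry": 0,"rz": 0,"claw": 1},{"x": 0.07,"y": 0,"z": -2.4,"rx": 0,"ry": 0,"rz": 0,"claw": 0.5},{"x": 0.07,"y": 0,"z": -3.8,"rx": 0,"ry": 0,"rz": 0,"claw": 0.2},{"x": 0.07,"y": 0,"z": -4.6,"rx": 0,"ry": 0,"rz": 0,"claw": 0},{"x": 0.07,"y": 0,"z": -4.93,"rx": 0,"ry": 0,"rz": 0,"claw": 0},{"x": 0.07,"y": 0,"z": -4.93,"rx": 0,"ry": 0,"rz": 0,"claw": -1},{"x": 0.07,"y": 0,"z": -4.93,"rx": 0,"ry": 0,"rz": 0,"claw": -1},{"x": 0.07,"y": 0,"z": -4.93,"rx": 0,"ry": 0,"rz": 0,"claw": -1}], force=30)

```text
t: 16.4
tcp_pos: [0.432, 0.1401, 0.0351]
ee_rot: [-0.639, 0.77, 0.0, 0.001]
ft_force: [0.2, -0.1, 0.3]
gripper_width: 0.0264
```

>>> carry_out(plan=[{"x": 0,"y": 0,"z": 0.5,"rx": 0,"ry": 0,"rz": 0,"claw": -1},{"x": 0,"y": 0,"z": 1.5,"rx": 0,"ry": 0,"rz": 0,"claw": -1},{"x": 0,"y": 0,"z": 3.0,"rx": 0,"ry": 0,"rz": 0,"claw": -1},{"x": 0,"y": 0,"z": 4.5,"rx": 0,"ry": 0,"rz": 0,"claw": -1},{"x": 0.5,"y": -0.2,"z": 5.8,"rx": 0,"ry": 0,"rz": 0,"claw": -1},{"x": 1.4,"y": -0.5,"z": 6.4,"rx": 0,"ry": 0,"rz": 0,"claw": -1},{"x": 2.6,"y": -0.8,"z": 6.5,"rx": 0,"ry": 0,"rz": 0,"claw": -1},{"x": 3.8,"y": -1.2,"z": 6.5,"rx": 0,"ry": 0,"rz": 0,"claw": -1}])

```text
t: 17.4
tcp_pos: [0.5468, 0.1035, 0.2308]
ee_rot: [-0.639, 0.769, -0.0, 0.001]
ft_force: [-0.2, 0.9, 0.3]
gripper_width: 0.0264
```

>>> carry_out(plan=[{"x": 1.2,"y": -0.3,"z": 0,"rx": 0,"ry": 0,"rz": 0,"claw": -1},{"x": 2.3,"y": -0.6,"z": 0,"rx": 0,"ry": 0,"rz": 0,"claw": -1},{"x": 3.0,"y": -0.8,"z": 0,"rx": 0,"ry": 0,"rz": 0,"claw": -1},{"x": 3.24,"y": -0.8,"z": 0,"rx": 0,"ry": 0,"rz": 0,"claw": -1},{"x": 3.24,"y": -0.8,"z": 0,"rx": 0,"ry": 0,"rz": 0,"claw": -1},{"x": 3.24,"y": -0.8,"z": 0,"rx": 0,"ry": 0,"rz": 0,"claw": -1},{"x": 3.24,"y": -0.8,"z": 0,"rx": 0,"ry": 0,"rz": 0,"claw": -1},{"x": 3.24,"y": -0.8,"z": 0,"rx": 0,"ry": 0,"rz": 0,"claw": -1}])

```text
t: 18.4
tcp_pos: [0.6424, 0.0799, 0.2296]
ee_rot: [-0.639, 0.769, -0.0, 0.0]
ft_force: [0.4, -0.4, -0.8]
gripper_width: 0.0264
```

```bash
python3 - <<'E'
from h import *
o=get_obs();print(o['t'],o['tcp_pos'],o['ee_rot'],o['joint_positions'].round(2));i=grab_frame('wrist');cv2.imwrite('pics/w6.png',i)
C=cam('wrist',o);p=np.array(o['tcp_pos']);print([proj(C,q) for q in [(.643,.0798,.145),(.63,.191,.145),p-[0,0,.028],p+[0,0,-.003]]])
E
```

```text
18.4 [0.64240951 0.07985121 0.22963941] [-6.38740039e-01  7.69422567e-01 -8.28681767e-05  2.61278436e-04] [ 0.42  0.31 -0.06  0.   -1.2  -0.61]
[array([279.4, 220.7]), array([326.7, 366.3]), array([280.8, 254. ]), array([281.1, 276. ])]
```

View pics/w6.png

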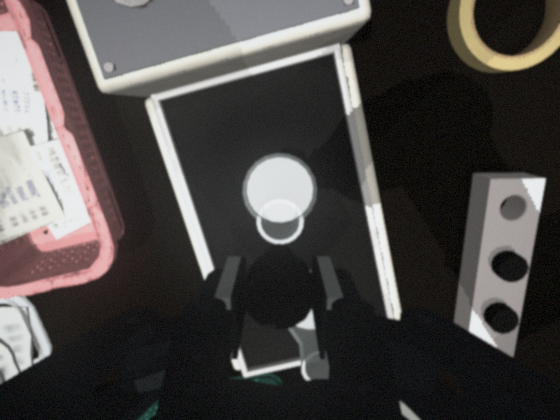

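The rim is at (279.5,221), as predicted, and the stopper is right above it. Inserting.

>>> carry_out(plan=[{"x": 0.02,"y": 0,"z": -0.6,"rx": 0,"ry": 0,"rz": 0,"claw": -1},{"x": 0.02,"y": 0,"z": -1.2,"rx": 0,"ry": 0,"rz": 0,"claw": -1},{"x": 0.02,"y": 0,"z": -1.6,"rx": 0,"ry": 0,"rz": 0,"claw": -1},{"x": 0.02,"y": 0,"z": -2.0,"rx": 0,"ry": 0,"rz": 0,"claw": -1},{"x": 0.02,"y": 0,"z": -2.4,"rx": 0,"ry": 0,"rz": 0,"claw": -1},{"x": 0.02,"y": 0,"z": -2.65,"rx": 0,"ry": 0,"rz": 0,"claw": -1},{"x": 0.02,"y": 0,"z": -2.72,"rx": 0,"ry": 0,"rz": 0,"claw": -1},{"x": 0.02,"y": 0,"z": -2.75,"rx": 0,"ry": 0,"rz": 0,"claw": -1}])

```text
t: 19.45
tcp_pos: [0.6435, 0.0796, 0.1472]
ee_rot: [-0.639, 0.77, -0.0, 0.0]
ft_force: [-1.7, -0.9, 4.4]
gripper_width: 0.0263
```

>>> carry_out(plan=[{"x": 0,"y": 0,"z": 0,"rx": 0,"ry": 0,"rz": 0,"claw": -0.2},{"x": 0,"y": 0,"z": 0,"rx": 0,"ry": 0,"rz": 0,"claw": 0.2},{"x": 0,"y": 0,"z": 0,"rx": 0,"ry": 0,"rz": 0,"claw": 0.5},{"x": 0,"y": 0,"z": 0.5,"rx": 0,"ry": 0,"rz": 0,"claw": 0.7},{"x": 0,"y": 0,"z": 1.5,"rx": 0,"ry": 0,"rz": 0,"claw": 1},{"x": 0,"y": 0,"z": 2.8,"rx": 0,"ry": 0,"rz": 0,"claw": 1},{"x": 0,"y": 0,"z": 3.3,"rx": 0,"ry": 0,"rz": 0,"claw": 1},{"x": 0,"y": 0,"z": 3.3,"rx": 0,"ry": 0,"rz": 0,"claw": 1}])

```text
t: 20.45
tcp_pos: [0.6438, 0.0798, 0.2475]
ee_rot: [-0.639, 0.77, -0.0, 0.001]
ft_force: [-0.2, 0.7, 0.7]
gripper_width: 0.0851
```

```bash
python3 - <<'E'
from h import *
o=get_obs();print(o['t'],o['tcp_pos']);i=grab_frame('wrist');s=grab_frame('scene')
C=cam('wrist',o);print([proj(C,q) for q in [(.6435,.0798,.161),(.6435,.0798,.145)]])
a=cv2.resize(i[100:400,150:450],None,fx=1.3,fy=1.3);b=cv2.resize(s[150:290,170:340],(390,321),interpolation=cv2.INTER_CUBIC)
q=np.zeros((390,790,3),np.uint8);q[:,:390]=a;q[:321,400:]=b;cv2.imwrite('pics/c7.png',q)
E
```

```text
20.45 [0.64383862 0.07983218 0.24750865]
[array([281.1, 219.4]), array([281. , 212.7])]
```

View pics/c7.png

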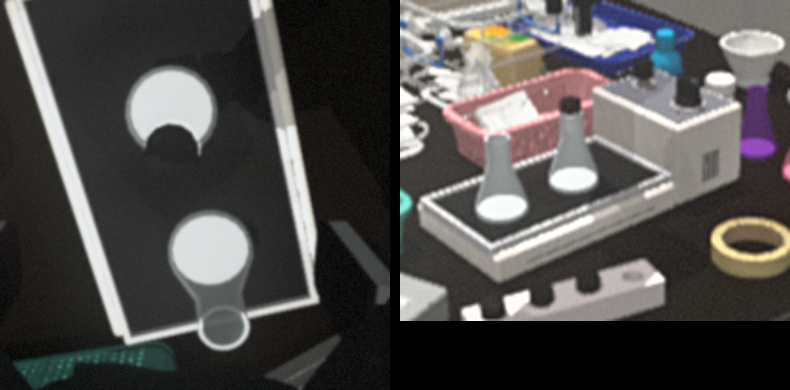

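The stopper looks home, with its head right on the rim at crop (173,147). The other flask is open, with its rim at about (321,351). I'm fetching the second stopper.

>>> carry_out(plan=[{"x": -0.8,"y": 0.4,"z": 0,"rx": 0,"ry": 0,"rz": 0,"claw": 1},{"x": -2.0,"y": 1.1,"z": 0,"rx": 0,"ry": 0,"rz": 0,"claw": 1},{"x": -3.3,"y": 1.9,"z": 0,"rx": 0,"ry": 0,"rz": 0,"claw": 1},{"x": -4.6,"y": 2.6,"z": -0.5,"rx": 0,"ry": 0,"rz": 0,"claw": 1},{"x": -5.8,"y": 3.3,"z": -1.3,"rx": 0,"ry": 0,"rz": 0,"claw": 1},{"x": -6.5,"y": 3.7,"z": -1.9,"rx": 0,"ry": 0,"rz": 0,"claw": 1},{"x": -6.7,"y": 3.8,"z": -2.1,"rx": 0,"ry": 0,"rz": 0,"claw": 1},{"x": -6.7,"y": 3.8,"z": -2.1,"rx": 0,"ry": 0,"rz": 0,"claw": 1}])

```text
t: 21.55
tcp_pos: [0.4421, 0.1935, 0.1822]
ee_rot: [-0.639, 0.769, -0.0, -0.001]
ft_force: [0.6, 0.4, 0.8]
gripper_width: 0.0854
```

```bash
python3 - <<'E'
from h import *
o=get_obs();print(o['t'],o['tcp_pos'],o['ee_rot']);i=grab_frame('wrist');cv2.imwrite('pics/w8.png',i)
C=cam('wrist',o);print(proj(C,(.4425,.1937,.048)))
g=i[140:400,200:360].max(2);m=cv2.morphologyEx((g<90).astype('uint8'),cv2.MORPH_OPEN,np.ones((5,5)))
n,l,s,c=cv2.connectedComponentsWithStats(m)
for k in range(1,n):
  if 500<s[k,4]<4000:
    u,v=c[k]+[200,140];print(s[k],(u,v),onz(C,u,v,.044))
E
```

```text
21.55 [0.44212573 0.19347576 0.1821823 ] [-6.38889567e-01  7.69298114e-01 -1.62339516e-04 -7.11355381e-04]
[279.5 202.5]
[ 63  43  34  36 977] (np.float64(279.3828045035824), np.float64(200.74002047082905)) [0.4425 0.1933 0.044 ]
[ 64 109  32  36 920] (np.float64(279.8097826086956), np.float64(266.6641304347826)) [0.4521 0.2469 0.044 ]
[ 65 169  31  35 889] (np.float64(280.29583802024746), np.float64(326.37232845894266)) [0.4617 0.3002 0.044 ]
```

Aligned. Grasping it.

>>> carry_out(plan=[{"x": 0,"y": 0,"z": -1.0,"rx": 0,"ry": 0,"rz": 0,"claw": 1},{"x": 0,"y": 0,"z": -2.4,"rx": 0,"ry": 0,"rz": 0,"claw": 0.5},{"x": 0,"y": 0,"z": -3.8,"rx": 0,"ry": 0,"rz": 0,"claw": 0.2},{"x": 0,"y": 0,"z": -4.6,"rx": 0,"ry": 0,"rz": 0,"claw": 0},{"x": 0,"y": 0,"z": -4.93,"rx": 0,"ry": 0,"rz": 0,"claw": 0},{"x": 0,"y": 0,"z": -4.93,"rx": 0,"ry": 0,"rz": 0,"claw": -1},{"x": 0,"y": 0,"z": -4.93,"rx": 0,"ry": 0,"rz": 0,"claw": -1},{"x": 0,"y": 0,"z": -4.93,"rx": 0,"ry": 0,"rz": 0,"claw": -1}])

```text
t: 22.6
tcp_pos: [0.4429, 0.1941, 0.0358]
ee_rot: [-0.639, 0.77, 0.0, 0.001]
ft_force: [0.9, -0.3, -0.8]
gripper_width: 0.0265
```

>>> carry_out(plan=[{"x": 0,"y": 0,"z": 0.5,"rx": 0,"ry": 0,"rz": 0,"claw": -1},{"x": 0,"y": 0,"z": 1.5,"rx": 0,"ry": 0,"rz": 0,"claw": -1},{"x": 0,"y": 0,"z": 3.0,"rx": 0,"ry": 0,"rz": 0,"claw": -1},{"x": 0,"y": 0,"z": 4.5,"rx": 0,"ry": 0,"rz": 0,"claw": -1},{"x": 0.5,"y": 0,"z": 5.8,"rx": 0,"ry": 0,"rz": 0,"claw": -1},{"x": 1.4,"y": 0,"z": 6.4,"rx": 0,"ry": 0,"rz": 0,"claw": -1},{"x": 2.6,"y": -0.1,"z": 6.5,"rx": 0,"ry": 0,"rz": 0,"claw": -1},{"x": 3.8,"y": -0.1,"z": 6.5,"rx": 0,"ry": 0,"rz": 0,"claw": -1}])

```text
t: 23.6
tcp_pos: [0.5575, 0.1907, 0.2315]
ee_rot: [-0.639, 0.769, -0.0, 0.001]
ft_force: [1.0, 0.5, 0.3]
gripper_width: 0.0263
```

>>> carry_out(plan=[{"x": 1.0,"y": 0,"z": 0,"rx": 0,"ry": 0,"rz": 0,"claw": -1},{"x": 1.9,"y": 0,"z": 0,"rx": 0,"ry": 0,"rz": 0,"claw": -1},{"x": 2.4,"y": 0,"z": 0,"rx": 0,"ry": 0,"rz": 0,"claw": -1},{"x": 2.45,"y": 0,"z": 0,"rx": 0,"ry": 0,"rz": 0,"claw": -1},{"x": 2.45,"y": 0,"z": 0,"rx": 0,"ry": 0,"rz": 0,"claw": -1},{"x": 2.45,"y": 0,"z": 0,"rx": 0,"ry": 0,"rz": 0,"claw": -1},{"x": 2.45,"y": 0,"z": 0,"rx": 0,"ry": 0,"rz": 0,"claw": -1},{"x": 2.45,"y": 0,"z": 0,"rx": 0,"ry": 0,"rz": 0,"claw": -1}])

```text
t: 24.6
tcp_pos: [0.6296, 0.1908, 0.2301]
ee_rot: [-0.639, 0.769, 0.0, 0.0]
ft_force: [0.5, -0.1, 0.1]
gripper_width: 0.0263
```

```bash
python3 - <<'E'
from h import *
o=get_obs();print(o['t'],o['tcp_pos'],o['joint_positions'].round(2));i=grab_frame('wrist')
C=cam('wrist',o);print(proj(C,(.63,.191,.145)))
for s,c in rings(i): print(s,c)
q=cv2.resize(i[80:340,150:410],None,fx=2,fy=2,interpolation=cv2.INTER_CUBIC);cv2.imwrite('pics/c9.png',q)
E
```

```text
24.6 [0.62958461 0.19075326 0.23008619] [ 0.59  0.33 -0.03 -0.   -1.21 -0.78]
[279.7 220.9]
[0, 0, 56, 167, 5676] [21.2, 93.3]
[104, 0, 105, 278, 3987] [156.3, 135.5]
[316, 0, 39, 122, 2039] [335.6, 56.7]
[202, 19, 73, 79, 3137] [244.1, 65.0]
[242, 158, 68, 87, 3884] [275.4, 194.4]
[294, 201, 85, 57, 958] [351.7, 231.4]
[380, 298, 32, 21, 323] [395.7, 308.5]
[96, 366, 23, 22, 286] [108.0, 378.2]
[439, 367, 22, 24, 257] [449.0, 378.8]
```

View pics/c9.png

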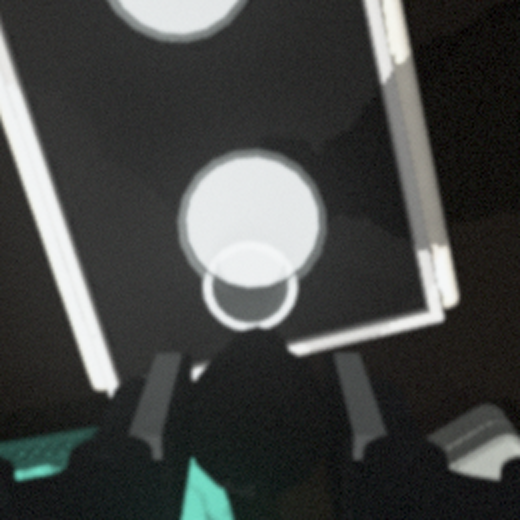

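The rim is at (275,223), about 3 mm off the prediction, so I'll work out the correction.

```bash
python3 - <<'E'
from h import *
o=get_obs();C=cam('wrist');d=onz(C,275,223,.145)-o['tcp_pos'];print(d,d/.03)
print('base',onz(C,276,191,.047))
E
```

```text
[ 0.00356817  0.00100692 -0.08500632] [ 0.11893905  0.03356391 -2.83354408]
base [0.6334 0.1921 0.047 ]
```

>>> carry_out(plan=[{"x": 0.11,"y": 0.03,"z": -0.6,"rx": 0,"ry": 0,"rz": 0,"claw": -1},{"x": 0.11,"y": 0.03,"z": -1.2,"rx": 0,"ry": 0,"rz": 0,"claw": -1},{"x": 0.11,"y": 0.03,"z": -1.6,"rx": 0,"ry": 0,"rz": 0,"claw": -1},{"x": 0.11,"y": 0.03,"z": -2.0,"rx": 0,"ry": 0,"rz": 0,"claw": -1},{"x": 0.11,"y": 0.03,"z": -2.4,"rx": 0,"ry": 0,"rz": 0,"claw": -1},{"x": 0.11,"y": 0.03,"z": -2.65,"rx": 0,"ry": 0,"rz": 0,"claw": -1},{"x": 0.11,"y": 0.03,"z": -2.72,"rx": 0,"ry": 0,"rz": 0,"claw": -1},{"x": 0.11,"y": 0.03,"z": -2.75,"rx": 0,"ry": 0,"rz": 0,"claw": -1}])

```text
t: 25.65
tcp_pos: [0.6333, 0.1916, 0.1477]
ee_rot: [-0.639, 0.77, -0.0, 0.0]
ft_force: [-1.1, -0.5, 3.5]
gripper_width: 0.0265
```

>>> carry_out(plan=[{"x": 0,"y": 0,"z": 0,"rx": 0,"ry": 0,"rz": 0,"claw": -0.2},{"x": 0,"y": 0,"z": 0,"rx": 0,"ry": 0,"rz": 0,"claw": 0.2},{"x": 0,"y": 0,"z": 0,"rx": 0,"ry": 0,"rz": 0,"claw": 0.5},{"x": 0,"y": 0,"z": 0.5,"rx": 0,"ry": 0,"rz": 0,"claw": 0.7},{"x": 0,"y": 0,"z": 1.5,"rx": 0,"ry": 0,"rz": 0,"claw": 1},{"x": 0,"y": 0,"z": 2.8,"rx": 0,"ry": 0,"rz": 0,"claw": 1},{"x": 0,"y": 0,"z": 3.8,"rx": 0,"ry": 0,"rz": 0,"claw": 1},{"x": 0,"y": 0,"z": 3.8,"rx": 0,"ry": 0,"rz": 0,"claw": 1}])

```text
t: 26.65
tcp_pos: [0.6345, 0.192, 0.2658]
ee_rot: [-0.639, 0.769, -0.001, 0.003]
ft_force: [-0.0, -0.1, -0.6]
gripper_width: 0.0854
```

>>> carry_out(plan=[{"x": 0.2,"y": -0.5,"z": 0,"rx": 0,"ry": 0,"rz": -0.9,"claw": 1},{"x": 0.5,"y": -1.7,"z": 0,"rx": 0,"ry": 0,"rz": -1.9,"claw": 1},{"x": 0.9,"y": -3.1,"z": 0,"rx": 0,"ry": 0,"rz": -2.9,"claw": 1},{"x": 1.3,"y": -4.5,"z": 0,"rx": 0,"ry": 0,"rz": -3.9,"claw": 1},{"x": 1.7,"y": -5.9,"z": 0,"rx": 0,"ry": 0,"rz": -4.9,"claw": 1},{"x": 2.1,"y": -7.3,"z": 0,"rx": 0,"ry": 0,"rz": -5.9,"claw": 1},{"x": 2.4,"y": -8.4,"z": 0,"rx": 0,"ry": 0,"rz": -6.8,"claw": 1},{"x": 2.4,"y": -8.9,"z": 0,"rx": 0,"ry": 0,"rz": -7.34,"claw": 1}])

```text
t: 27.65
tcp_pos: [0.7051, -0.0775, 0.2607]
ee_rot: [-0.049, 0.999, -0.0, -0.001]
ft_force: [0.0, -0.0, -1.4]
gripper_width: 0.0853
```

>>> carry_out(plan=[{"x": 0,"y": 0,"z": 0,"rx": 0,"ry": 0,"rz": 0,"claw": 1},{"x": 0,"y": 0,"z": 0,"rx": 0,"ry": 0,"rz": 0,"claw": 1},{"x": 0,"y": 0,"z": 0,"rx": 0,"ry": 0,"rz": 0,"claw": 1},{"x": 0,"y": 0,"z": 0,"rx": 0,"ry": 0,"rz": 0,"claw": 1},{"x": 0,"y": 0,"z": 0,"rx": 0,"ry": 0,"rz": 0,"claw": 1},{"x": 0,"y": 0,"z": 0,"rx": 0,"ry": 0,"rz": 0,"claw": 1},{"x": 0,"y": 0,"z": 0,"rx": 0,"ry": 0,"rz": 0,"claw": 1},{"x": 0,"y": 0,"z": 0,"rx": 0,"ry": 0,"rz": 0,"claw": 1}])

```text
t: 28.65
tcp_pos: [0.7051, -0.0755, 0.2613]
ee_rot: [-0.052, 0.999, -0.0, 0.0]
ft_force: [0.3, -0.2, -0.9]
gripper_width: 0.0855
```

```bash
python3 - <<'E'
from h import *
o=get_obs();print(o['t'],o['tcp_pos'],o['ee_rot'],o['joint_positions'].round(2));i=grab_frame('wrist');cv2.imwrite('pics/w10.png',i)
C=cam('wrist',o);print([proj(C,q) for q in [(.705,-.076,.159),(.615,-.085,.158),(.633,.192,.161)]])
E
```

```text
28.65 [ 0.70509677 -0.07550035  0.26130837] [-5.20536242e-02  9.98644291e-01 -2.46938415e-06  3.77788786e-06] [ 0.17  0.4   0.14  0.   -1.31 -1.63]
[array([280. , 210.1]), array([280.6,  66.9]), array([710.7, 144.2])]
```

View pics/w10.png

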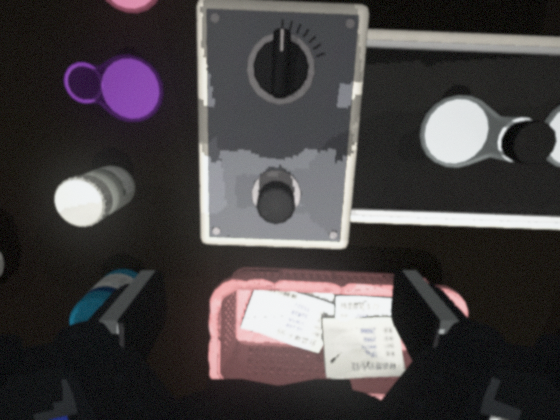

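The power knob head is at (276,201) and the bar knob at about (281,62), lying along the shaker's x. The pod corners give me a cross-check.

```bash
python3 - <<'E'
from h import *
o=get_obs();C=cam('wrist');i=cv2.imread('pics/w10.png')
print('power',onz(C,276,201,.157),'bar ends',onz(C,282,31,.158),onz(C,281,95,.158))
P=[onz(C,*p,.12) for p in [(200,4),(366,8),(348,246),(204,242)]];print(P,np.mean(P,0))
a=np.deg2rad(6);x=np.array([np.cos(a),np.sin(a),0]);c=np.mean(P,0);print(c+.045*x,c-.045*x)
g=i.max(2);m=(g<45).astype('uint8');m[:,:205]=0;m[:,345:]=0;m[225:]=0
n,l,s,cc=cv2.connectedComponentsWithStats(m)
for k in range(1,n):
  if s[k,4]>200: print(s[k],cc[k],onz(C,*cc[k],.157), cv2.fitEllipse(np.argwhere(l==k)[:,::-1].astype(np.float32)))
E
```

```text
power [ 0.6995 -0.0793  0.157 ] bar ends [ 0.5949 -0.0863  0.158 ] [ 0.6313 -0.0831  0.158 ]
[array([ 0.577 , -0.1438,  0.12  ]), array([ 0.5679, -0.0314,  0.12  ]), array([ 0.7394, -0.0175,  0.12  ]), array([ 0.7479, -0.1324,  0.12  ])] [ 0.65805  -0.081275  0.12    ]
[ 0.70280349 -0.07657122  0.12      ] [ 0.61329651 -0.08597878  0.12      ]
[ 255   29   53   69 2395] [280.63131524  66.67933194] [ 0.6147 -0.085   0.157 ] ((280.6711730957031, 65.45588684082031), (41.53533172607422, 53.131431579589844), 1.7123609781265259)
```

>>> carry_out(plan=[{"x": -0.12,"y": -0.08,"z": -1.0,"rx": 0,"ry": 0,"rz": 0,"claw": 1},{"x": -0.12,"y": -0.08,"z": -2.4,"rx": 0,"ry": 0,"rz": 0,"claw": 0.6},{"x": -0.12,"y": -0.08,"z": -3.4,"rx": 0,"ry": 0,"rz": 0,"claw": 0.3},{"x": -0.12,"y": -0.08,"z": -4.0,"rx": 0,"ry": 0,"rz": 0,"claw": 0.1},{"x": -0.12,"y": -0.08,"z": -4.27,"rx": 0,"ry": 0,"rz": 0,"claw": 0},{"x": -0.12,"y": -0.08,"z": -4.27,"rx": 0,"ry": 0,"rz": 0,"claw": -1},{"x": -0.12,"y": -0.08,"z": -4.27,"rx": 0,"ry": 0,"rz": 0,"claw": -1},{"x": -0.12,"y": -0.08,"z": -4.27,"rx": 0,"ry": 0,"rz": 0,"claw": -1}], force=60)

```text
t: 29.7
tcp_pos: [0.7017, -0.0779, 0.1337]
ee_rot: [-0.052, 0.999, 0.0, 0.0]
ft_force: [0.2, 0.1, -3.2]
gripper_width: 0.025
```

>>> carry_out(plan=[{"x": 0,"y": 0,"z": 0.1,"rx": 0,"ry": 0,"rz": 0,"claw": -1},{"x": 0,"y": 0,"z": 0.2,"rx": 0,"ry": 0,"rz": 0,"claw": -1},{"x": 0,"y": 0,"z": 0.3,"rx": 0,"ry": 0,"rz": 0,"claw": -1},{"x": 0,"y": 0,"z": 0.38,"rx": 0,"ry": 0,"rz": 0,"claw": -1},{"x": 0,"y": 0,"z": 0.42,"rx": 0,"ry": 0,"rz": 0,"claw": -1},{"x": 0,"y": 0,"z": 0.44,"rx": 0,"ry": 0,"rz": 0,"claw": -1},{"x": 0,"y": 0,"z": 0.44,"rx": 0,"ry": 0,"rz": 0,"claw": -1},{"x": 0,"y": 0,"z": 0.44,"rx": 0,"ry": 0,"rz": 0,"claw": -1}])

```text
t: 30.7
tcp_pos: [0.7016, -0.0779, 0.1457]
ee_rot: [-0.052, 0.999, 0.0, -0.0]
ft_force: [5.7, -1.7, -10.4]
gripper_width: 0.0251
```

>>> carry_out(plan=[{"x": 0,"y": 0,"z": 0.03,"rx": 0,"ry": 0,"rz": 0,"claw": -1},{"x": 0,"y": 0,"z": 0.06,"rx": 0,"ry": 0,"rz": 0,"claw": -1},{"x": 0,"y": 0,"z": 0.08,"rx": 0,"ry": 0,"rz": 0,"claw": -1},{"x": 0,"y": 0,"z": 0.08,"rx": 0,"ry": 0,"rz": 0,"claw": -1},{"x": 0,"y": 0,"z": 0.08,"rx": 0,"ry": 0,"rz": 0,"claw": -1},{"x": 0,"y": 0,"z": 0.08,"rx": 0,"ry": 0,"rz": 0,"claw": -1},{"x": 0,"y": 0,"z": 0.08,"rx": 0,"ry": 0,"rz": 0,"claw": -1},{"x": 0,"y": 0,"z": 0.08,"rx": 0,"ry": 0,"rz": 0,"claw": -1}])

```text
t: 31.7
tcp_pos: [0.7015, -0.0778, 0.1459]
ee_rot: [-0.052, 0.999, 0.0, -0.001]
ft_force: [9.8, -3.9, -22.1]
gripper_width: 0.0249
```

It's at the stop: the force rose to 22 N with no further travel. Releasing it now.

>>> carry_out(plan=[{"x": 0,"y": 0,"z": -0.04,"rx": 0,"ry": 0,"rz": 0,"claw": -0.1},{"x": 0,"y": 0,"z": -0.04,"rx": 0,"ry": 0,"rz": 0,"claw": 0.3},{"x": 0,"y": 0,"z": -0.04,"rx": 0,"ry": 0,"rz": 0,"claw": 0.5},{"x": 0,"y": 0,"z": 0.2,"rx": 0,"ry": 0,"rz": 0,"claw": 0.5},{"x": 0,"y": 0,"z": 1.0,"rx": 0,"ry": 0,"rz": 0,"claw": 0.5},{"x": 0,"y": 0,"z": 2.2,"rx": 0,"ry": 0,"rz": 0,"claw": 0.5},{"x": 0,"y": 0,"z": 3.0,"rx": 0,"ry": 0,"rz": 0,"claw": 0.5},{"x": 0,"y": 0,"z": 3.0,"rx": 0,"ry": 0,"rz": 0,"claw": 0.5}])

```text
t: 32.7
tcp_pos: [0.7027, -0.0779, 0.2426]
ee_rot: [-0.052, 0.999, -0.0, 0.003]
ft_force: [0.1, -0.2, -0.5]
gripper_width: 0.064
```

```bash
python3 - <<'E'
from h import *
o=get_obs();print(o['t'],o['tcp_pos'],o['ft_force'].round(1));i=grab_frame('wrist')
C=cam('wrist',o);print([proj(C,q) for q in [(.7015,-.078,.159),(.7015,-.078,.171),(.6135,-.0853,.158)]])
s=grab_frame('scene')
a=cv2.resize(i[0:380,180:560],(390,390));b=cv2.resize(s[150:290,170:340],(390,321),interpolation=cv2.INTER_CUBIC)
q=np.zeros((390,790,3),np.uint8);q[:,:390]=a;q[:321,400:]=b;cv2.imwrite('pics/c11.png',q)
E
```

```text
32.7 [ 0.70270172 -0.07790233  0.2425701 ] [ 0.1 -0.2 -0.5]
[array([280.9, 215.5]), array([281. , 221.2]), array([284.5,  64.6])]
```

View pics/c11.png

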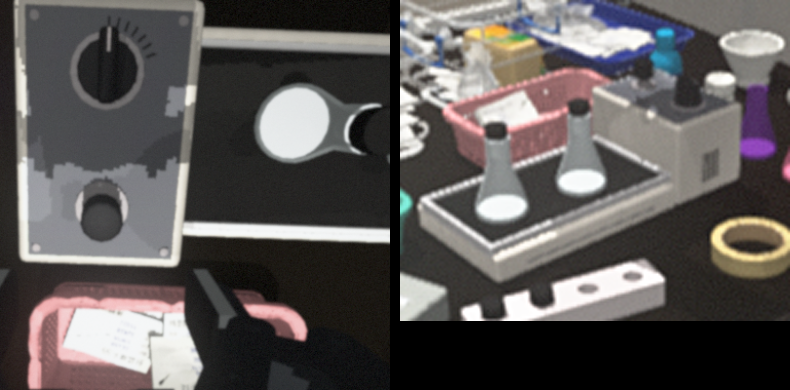

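The power knob is back down and the bar is at rest. But flask f1's base now appears a little shifted in the scene crop, at (582,182) against (574,180) before. I'll check its position and stopper from nearer before starting.

>>> carry_out(plan=[{"x": -0.2,"y": 0.5,"z": 0.6,"rx": 0,"ry": 0,"rz": 0,"claw": 0.5},{"x": -0.6,"y": 1.6,"z": 0.6,"rx": 0,"ry": 0,"rz": 0,"claw": 0.5},{"x": -1.0,"y": 2.7,"z": 0.6,"rx": 0,"ry": 0,"rz": 0,"claw": 0.5},{"x": -1.3,"y": 3.3,"z": 0.6,"rx": 0,"ry": 0,"rz": 0,"claw": 0.5},{"x": -1.3,"y": 3.3,"z": 0.6,"rx": 0,"ry": 0,"rz": 0,"claw": 0.5},{"x": -1.3,"y": 3.3,"z": 0.6,"rx": 0,"ry": 0,"rz": 0,"claw": 0.5},{"x": -1.3,"y": 3.3,"z": 0.6,"rx": 0,"ry": 0,"rz": 0,"claw": 0.5},{"x": -1.3,"y": 3.3,"z": 0.6,"rx": 0,"ry": 0,"rz": 0,"claw": 0.5}])

```text
t: 33.8
tcp_pos: [0.6627, 0.0204, 0.2566]
ee_rot: [-0.052, 0.999, -0.0, -0.0]
ft_force: [0.2, -0.1, -0.0]
gripper_width: 0.0639
```

```bash
python3 - <<'E'
from h import *
o=get_obs();print(o['t'],o['tcp_pos']);i=grab_frame('wrist');cv2.imwrite('pics/w12.png',i);s=grab_frame('scene');d=grab_frame('side')
cv2.imwrite('pics/s12.png',s);cv2.imwrite('pics/d12.png',d)
C=cam('wrist',o);S=cam('scene');D=cam('side')
for p in [(.6435,.0798),(.633,.192)]: print([[proj(c,(*p,z)) for z in (.047,.145,.161)] for c in (C,S,D)])
for s_,c in rings(i): print(s_,c,onz(C,*c,.047))
a=cv2.resize(i[20:320,300:560],None,fx=1.9,fy=1.9,interpolation=cv2.INTER_CUBIC)
b=cv2.resize(s[180:260,190:270],(290,290),interpolation=cv2.INTER_CUBIC);e=cv2.resize(d[190:290,225:295],(203,290),interpolation=cv2.INTER_CUBIC)
q=np.zeros((590,800,3),np.uint8);q[:a.shape[0],:a.shape[1]]=a;q[:290,500:790]=b;q[295:585,500:703]=e;cv2.imwrite('pics/c12.png',q)
E
```

```text
33.8 [0.66265641 0.02044763 0.25659904]
[[array([345.2, 167.2]), array([369.4, 188.6]), array([375.1, 193.7])], [array([245.2, 228.1]), array([244., 198.]), array([243.8, 192.9])], [array([257.8, 240.1]), array([256.4, 218. ]), array([256.2, 214.2])]]
[[array([465.3, 168.3]), array([533.2, 190.1]), array([549.2, 195.2])], [array([214.1, 240.8]), array([211.8, 209.4]), array([211.4, 204.1])], [array([255.3, 266.7]), array([253.7, 244.5]), array([253.4, 240.6])]]
[55, 49, 150, 236, 3634] [100.7, 133.1] [ 0.6354 -0.1477  0.047 ]
[290, 70, 264, 105, 4987] [434.5, 88.3] [0.5657 0.1482 0.047 ]
[137, 84, 37, 68, 635] [160.2, 122.3] [ 0.6201 -0.0936  0.047 ]
[312, 122, 69, 64, 2622] [339.6, 150.6] [0.6287 0.0723 0.047 ]
[235, 136, 292, 126, 3899] [364.1, 240.2] [0.7133 0.1091 0.047 ]
[436, 138, 63, 63, 3083] [466.7, 168.9] [0.6334 0.1934 0.047 ]
[198, 151, 27, 137, 1520] [217.5, 226.8] [ 0.7143 -0.0359  0.047 ]
[154, 223, 17, 36, 240] [163.9, 242.6] [ 0.7361 -0.0877  0.047 ]
[539, 303, 21, 52, 611] [552.0, 330.1] [0.7925 0.3231 0.047 ]
```

View pics/c12.png

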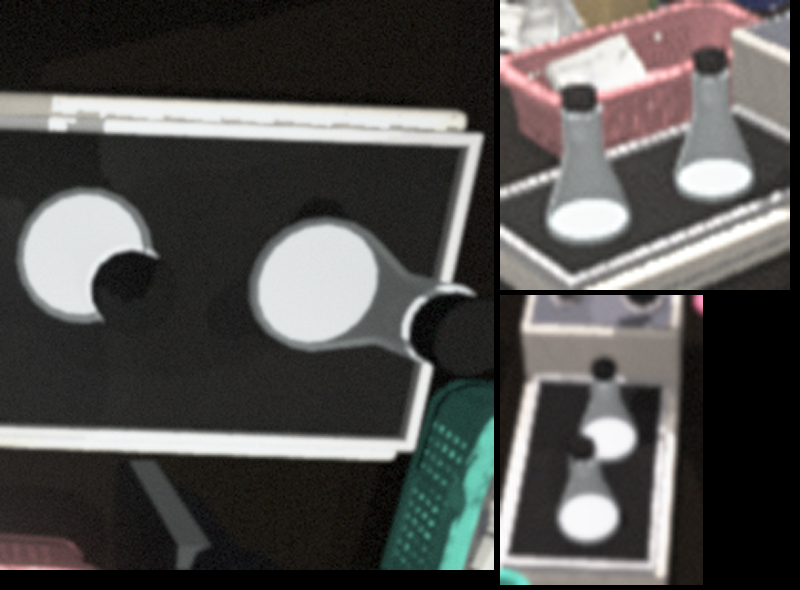

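f1 has been nudged about 15 mm, to (0.630,0.072). It's still upright on the deck and both stoppers sit on their rims. Now the start knob.

>>> carry_out(plan=[{"x": -0.3,"y": -0.8,"z": 0,"rx": 0,"ry": 0,"rz": 0,"claw": 0.5},{"x": -0.9,"y": -2.2,"z": 0,"rx": 0,"ry": 0,"rz": 0,"claw": 0.5},{"x": -1.5,"y": -3.3,"z": 0,"rx": 0,"ry": 0,"rz": 0,"claw": 0.5},{"x": -1.62,"y": -3.55,"z": -0.4,"rx": 0,"ry": 0,"rz": 0,"claw": 0.5},{"x": -1.62,"y": -3.55,"z": -1.6,"rx": 0,"ry": 0,"rz": 0,"claw": 0.3},{"x": -1.62,"y": -3.55,"z": -2.8,"rx": 0,"ry": 0,"rz": 0,"claw": 0},{"x": -1.62,"y": -3.55,"z": -3.7,"rx": 0,"ry": 0,"rz": 0,"claw": 0},{"x": -1.62,"y": -3.55,"z": -4.0,"rx": 0,"ry": 0,"rz": 0,"claw": -0.2}], force=60)

```text
t: 34.95
tcp_pos: [0.6127, -0.0856, 0.1347]
ee_rot: [-0.052, 0.999, -0.0, -0.002]
ft_force: [-0.3, 0.0, -0.3]
gripper_width: 0.0344
```

>>> carry_out(plan=[{"x": 0,"y": 0,"z": 0,"rx": 0,"ry": 0,"rz": 0,"claw": -0.4},{"x": 0,"y": 0,"z": 0,"rx": 0,"ry": 0,"rz": 0,"claw": -1},{"x": 0,"y": 0,"z": 0,"rx": 0,"ry": 0,"rz": 0,"claw": -1},{"x": 0,"y": 0,"z": 0,"rx": 0,"ry": 0,"rz": 0,"claw": -1},{"x": 0,"y": 0,"z": 0,"rx": 0,"ry": 0,"rz": 0,"claw": -1},{"x": 0,"y": 0,"z": 0,"rx": 0,"ry": 0,"rz": 0,"claw": -1},{"x": 0,"y": 0,"z": 0,"rx": 0,"ry": 0,"rz": 0,"claw": -1},{"x": 0,"y": 0,"z": 0,"rx": 0,"ry": 0,"rz": 0,"claw": -1}])

```text
t: 35.95
tcp_pos: [0.6145, -0.084, 0.1381]
ee_rot: [-0.052, 0.999, 0.001, 0.001]
ft_force: [-1.7, 6.7, 1.1]
gripper_width: 0.0095
```

>>> carry_out(plan=[{"x": 0,"y": 0.04,"z": 0,"rx": 0,"ry": 0,"rz": -0.7,"claw": -1},{"x": 0,"y": 0.04,"z": 0,"rx": 0,"ry": 0,"rz": -1.6,"claw": -1},{"x": 0,"y": 0.04,"z": 0,"rx": 0,"ry": 0,"rz": -2.5,"claw": -1},{"x": 0,"y": 0.04,"z": 0,"rx": 0,"ry": 0,"rz": -3.4,"claw": -1},{"x": 0,"y": 0.04,"z": 0,"rx": 0,"ry": 0,"rz": -4.3,"claw": -1},{"x": 0,"y": 0.04,"z": 0,"rx": 0,"ry": 0,"rz": -5.2,"claw": -1},{"x": 0,"y": 0.04,"z": 0,"rx": 0,"ry": 0,"rz": -6.0,"claw": -1},{"x": 0,"y": 0.04,"z": 0,"rx": 0,"ry": 0,"rz": -6.5,"claw": -1}])

```text
t: 36.95
tcp_pos: [0.6132, -0.086, 0.1382]
ee_rot: [0.494, 0.869, -0.001, 0.0]
ft_force: [-2.7, -7.9, 1.2]
gripper_width: 0.0095
```

>>> carry_out(plan=[{"x": 0,"y": 0,"z": 0,"rx": 0,"ry": 0,"rz": -0.2,"claw": -1},{"x": 0,"y": 0,"z": 0,"rx": 0,"ry": 0,"rz": -0.4,"claw": -1},{"x": 0,"y": 0,"z": 0,"rx": 0,"ry": 0,"rz": -0.6,"claw": -1},{"x": 0,"y": 0,"z": 0,"rx": 0,"ry": 0,"rz": -0.7,"claw": -1},{"x": 0,"y": 0,"z": 0,"rx": 0,"ry": 0,"rz": -0.7,"claw": -1},{"x": 0,"y": 0,"z": 0,"rx": 0,"ry": 0,"rz": -0.7,"claw": -1},{"x": 0,"y": 0,"z": 0,"rx": 0,"ry": 0,"rz": -0.7,"claw": -1},{"x": 0,"y": 0,"z": 0,"rx": 0,"ry": 0,"rz": -0.7,"claw": -1}])

```text
t: 37.95
tcp_pos: [0.6129, -0.0859, 0.1381]
ee_rot: [0.545, 0.839, -0.001, -0.0]
ft_force: [-4.2, -6.7, 1.8]
gripper_width: 0.0093
```

```bash
python3 - <<'E'
from h import *
o=get_obs();print(o['t'],o['tcp_pos'],o['wrist_torque'],o['ft_force'].round(1),o['gripper_width'],o['joint_positions'].round(2))
y=Ro.from_quat(o['ee_rot']).as_matrix()[:,1];print('yaw deg',np.degrees(np.arctan2(-y[0],y[1])))
E
```

```text
37.95 [ 0.61285538 -0.08585018  0.13807512] [-2.60153477  1.53504169  0.44061029] [-4.2 -6.7  1.8] 0.009288210903643897 [ 0.18  0.34 -0.24  0.   -0.99 -2.9 ]
yaw deg -66.00768912163761
```

>>> carry_out(plan=[{"x": 0,"y": 0,"z": 0,"rx": 0,"ry": 0,"rz": 0,"claw": 0.6},{"x": 0,"y": 0,"z": 0,"rx": 0,"ry": 0,"rz": 0,"claw": 0.6},{"x": 0,"y": 0,"z": 0,"rx": 0,"ry": 0,"rz": 0,"claw": 0.6},{"x": 0,"y": 0,"z": 0,"rx": 0,"ry": 0,"rz": 0,"claw": 0.6},{"x": 0,"y": 0,"z": 0.6,"rx": 0,"ry": 0,"rz": 0,"claw": 0.6},{"x": 0,"y": 0,"z": 1.8,"rx": 0,"ry": 0,"rz": 0,"claw": 0.6},{"x": 0,"y": 0,"z": 3.0,"rx": 0,"ry": 0,"rz": 0,"claw": 0.6},{"x": 0,"y": 0,"z": 4.0,"rx": 0,"ry": 0,"rz": 0,"claw": 0.6}])

```text
t: 38.95
tcp_pos: [0.6142, -0.0839, 0.2584]
ee_rot: [0.545, 0.839, 0.0, 0.0]
ft_force: [0.6, -0.0, 0.0]
gripper_width: 0.0686
```

>>> carry_out(plan=[{"x": 0,"y": 0,"z": 0.3,"rx": 0,"ry": 0,"rz": 1,"claw": 0.6},{"x": 0,"y": -0.4,"z": 0.6,"rx": 0,"ry": 0,"rz": 2,"claw": 0.6},{"x": 0,"y": -0.9,"z": 0.6,"rx": 0,"ry": 0,"rz": 3,"claw": 0.6},{"x": 0,"y": -1.4,"z": 0.6,"rx": 0,"ry": 0,"rz": 4,"claw": 0.6},{"x": 0,"y": -1.9,"z": 0.6,"rx": 0,"ry": 0,"rz": 5,"claw": 0.6},{"x": 0,"y": -2.0,"z": 0.6,"rx": 0,"ry": 0,"rz": 6,"claw": 0.6},{"x": 0,"y": -2.0,"z": 0.6,"rx": 0,"ry": 0,"rz": 7,"claw": 0.6},{"x": 0,"y": -2.0,"z": 0.6,"rx": 0,"ry": 0,"rz": 7.2,"claw": 0.6}])

```text
t: 39.95
tcp_pos: [0.614, -0.144, 0.2748]
ee_rot: [-0.052, 0.999, 0.0, 0.0]
ft_force: [-0.1, 0.5, 0.9]
gripper_width: 0.0683
```

```bash
python3 - <<'E'
from h import *
o=get_obs();print(o['t'],o['tcp_pos']);i=grab_frame('wrist');s=grab_frame('scene');d=grab_frame('side')
a=cv2.resize(i[0:300,200:560],(490,408));b=cv2.resize(s[165:265,190:320],(300,231),interpolation=cv2.INTER_CUBIC);e=cv2.resize(d[140:340,210:350],(210,300),interpolation=cv2.INTER_CUBIC)
q=np.zeros((590,800,3),np.uint8);q[:408,:490]=a;q[:231,500:]=b;q[240:540,500:710]=e;cv2.imwrite('pics/c13.png',q)
E
```

```text
39.95 [ 0.61397299 -0.14398204  0.2747689 ]
```

View pics/c13.png

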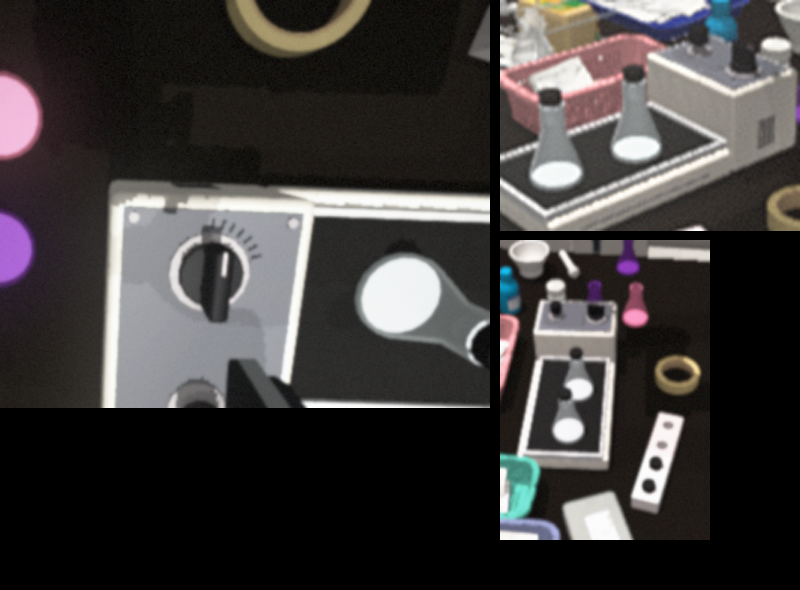

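```bash
python3 -c "
from rig import *
print(sign_off())"
```

```text
the job is handed in; nothing more can be done
None
```

The job is done and handed in at about 40 s of robot time. Only two real flasks were there. Both now stand upright on the deck, each with a rack stopper in its neck. I left the pink and purple look-alikes alone.

**Flasks:** Each stopper met 3.5–4.4 N of resistance at the expected seating height, and close views show the heads on the rims. Before I turned the start knob, one flask had shifted about 15 mm on the deck. It was still upright and closed, so I left it there.

**Power knob:** I pulled it up 12 mm. The force then rose to 22 N with no further travel, so it was at its stop. I released it, and it was back down.

**Start knob:** I turned it clockwise until the gripper had turned 72°, just past the 69° stop. The wrist torque was 0.44 N m, well above the spring's 0.11 N m. The last picture shows the bar back at its rest angle.

**Last check:** Both flasks are stoppered and upright. The tape, jar and case look undisturbed, and the open gripper hangs clear above the pod.

**Not confirmed:** No picture shows the shaker actually running, so that rests on both knobs having reached their stops. The first move call was refused because some fields were missing, and nothing moved.

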